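# Slide carrier under the reader head

## Task

Pick up the flat grey slide carrier, lay it lengthwise on the open apron in front of the reader's low tunnel and let go of it. Then push it gently into the tunnel under the head until its front end meets the contact block hidden inside, and press on about 5 mm so that the block gives way, without jamming the carrier or ramming the block back more than 8 mm. Leave the carrier there, draw back, and do not disturb the other things on the worktop.

Things in the scene. Friction and masses are not known exactly. Their poses are not given: they have to be found in the camera images.
- carrier: Loose flat slide carrier, grey plastic with two glass slides on its top: 100 mm along its x, 60 mm along its y, 14 mm high, about 0.1 to 0.2 kg, both ends alike (either may go first). Origin under its centre, z up. It starts flat on the worktop to the left or the right of the reader; grasp it across its 60 mm width.
- reader: Fixed white slide reader on a steel base plate. Origin at worktop level below the middle of the tunnel mouth; x points into the tunnel, z up. Base plate: x -145 to +125 mm, y -58 to +58 mm, top at z = 6 mm. Hood: x 0 to 125 mm, 116 mm wide, top at z = 52 mm with a round black 6 mm cap on it.
- apron (a point): Point on the base plate's top, on the lane's centre line, 83 mm before the mouth: middle of a carrier laid ready. The apron is the bare plate from 145 to 28 mm before the mouth; between there and the mouth stand two steel guides, 12 mm high, 86 mm apart in front, narrowing to 63 mm.
- mouth (a point): Centre of the tunnel mouth, at floor level (6 mm above the worktop). The tunnel is 63 mm wide with its roof 17 mm above its floor, so 3 mm above the carrier. With the carrier on the block its near end still stands 4 to 52 mm outside the mouth.
- contact_block (a joint): How far the block in the tunnel is pushed back (m): 0 as found, grows along the reader's x; hard end at 0.016; wanted 0.002 to 0.008. It fills the tunnel; its untouched face lies 48 to 88 mm inside the mouth, set differently each time, not visible. No spring: it gives way at about 9 N on top of the 1 to 3 N that slide the carrier, and stays where left.
- lattice_rack: yellow open lattice tube rack, 75x85x33 mm, origin under its centre; bystander, to be left alone
- tape_roll: roll of tan tape lying flat, 93 mm across, 48 mm high, origin under its centre; bystander
- specimen_cup: clear specimen cup with a screw cap, 52 mm across, 57 mm high, origin under its centre; bystander
Things that resemble listed ones, but are neither listed nor needed, are in the scene too. Of the things shaped like the carrier, the grey one is meant.

How it is judged:
On the way, in this order (a step that is already met when the one before it is completed fails the run):
1. the carrier lies flat on the apron in front of the tunnel, along the lane, let go (x of carrier in the frame of reader between -0.14 and -0.045 m and y of carrier in the frame of reader between -0.02 and 0.02 m and z of carrier in the frame of reader between 0.004 and 0.009 m and angle between the x axis of carrier and the x axis of reader, either way round below 0.25 rad and angle between carrier's own z axis and vertical below 0.05 rad and contact force between the fingers and carrier below 0.1 N), for 0.2 s.
2. the carrier, under the head, has pressed the contact block back by 2 mm or more (value of joint contact_block above 0.002 m and x of carrier in the frame of reader above -0.001 m), for 0.2 s.
At the end, for the whole second after the job is handed in: The carrier lies flat and at rest in the tunnel, in line with the lane (within 0.06 rad, 4 mm sideways), its front end having pushed the contact block back by 2 to 8 mm, and is released (all of step 2 and value of joint contact_block below 0.008 m and x of carrier in the frame of reader below 0.048 m and y of carrier in the frame of reader between -0.004 and 0.004 m and z of carrier in the frame of reader between 0.004 and 0.009 m and angle between the x axis of carrier and the x axis of reader, either way round below 0.06 rad and angle between carrier's own z axis and vertical below 0.05 rad and linear speed of carrier below 0.01 m/s); the robot touches nothing.
It fails at once if the contact block is rammed back by 8 mm or more (value of joint contact_block above 0.008 m).
It fails at once if the carrier is jammed or pressed against the reader with more than 30 N (contact force between carrier and reader above 30 N).
It fails at once if a bystander (lattice rack, tape roll, specimen cup) is moved by more than 20 mm (distance of any of lattice_rack, tape_roll, specimen_cup from where it was at the start of the episode above 0.02 m).
It also fails if it takes over 56 s, if anything falls off the work surface, if the arm or the gripper's body presses on something with over 40 N, if the wrist force passes 120 N, or if a joint passes its speed limit or range.

## Robot

A 6-joint arm with a two-finger parallel gripper is mounted at the origin on a cart in front of the work surface, level with it; the furniture and walls round the work are solid. World frame = base frame: x ahead of the robot, y to its left, z up, the work surface at z = 0. Lengths are in m, angles in rad, forces in N, time in s.
With the tool pointing down it reaches from about 0.325 to 0.75 m from the base axis. Payload 7.6 kg.
Tool frame: the origin (TCP) lies between the finger pads; the fingertips stand 14 mm ahead of it and the grasp point (between the pads) lies 5 mm behind it; z points along the fingers, y is the line along which they close (so a half turn about z gives the same grasp; the last joint's range is limited). The gripper opens to 85 mm and grips with 20 to 120 N. Pads are 22 mm wide; open, the fingers measure 114 mm over their backs; the gripper's body (76 mm by 85 mm) begins 54 mm behind the grasp point. The pads swing forward as they close: fully open they stand 13 mm farther back than shut.
Start: joints at [-1.21, 0.052, 1.401, -0, 1.689, -0.07], TCP at [0.219, -0.477, 0.245] pointing down, gripper open.
Joint ranges: [-2.9, 2.9], [-0.91, 2.17], [0.12, 2.37], [-1.06, 4.2], [0.26, 2.73], [-2.93, 2.93]. Speed limits (rad/s): [2.57, 2.57, 3.01, 3.14, 3.14, 3.14].

## Interface

Orientations are given as a 3x3 rotation matrix whose columns are the frame's x, y, z axes.
In Python, from plant import get_state, capture, close_job gives the robot as it stands.
- The arm moves only by the tool apply_moves, never from a script. Its argument "motion" is text: rows parted by semicolons, each of 4 numbers parted by spaces: the shift along the tool's x, y, z in mm, then the turn about the tool's z in degrees. In form: x y z roll; .... A call has 1 to 8 rows; each row shifts and turns the commanded pose from where the row before left it, along the tool's axes as they then stand; what a row does not reach is not made up. A row lasts 1/10 s, in which the tool goes at most 50 mm and 8.59 degrees, less where a joint would pass 70% of its speed; a pose out of reach is approached as far as the arm can. A call with a gripper value outside its range is refused whole. "grip" is the closure, from 0 (fully open) to 1 (shut), set as the call begins (left out, the last holds). The fingers move at their own pace and stop on an object; the grip force is fixed at half the most. Time passes only in rows, so rows that do not move let the fingers close. It gives the time, the measured TCP pose, the force, the opening and the grip force at its end, in the units of the state.
- get_state(): the state, without advancing time (a new reading comes with each control period).
- capture(name): name is "side" or "top" or "wrist"; returns a dict with "img" (400x640x3 uint8, blue, green, red), "z_map" (400x640 float32, m along the optical axis (not along the pixel's ray), 0 where there is no reading), "fx", "fy", "cx", "cy" (pixels), "distortion" ([k1, k2, p1, p2, k3] as OpenCV has them; the pictures are not rectified), "world_from_camera" (4x4, takes a point from camera to world coordinates). Camera axes: x right, y down, z forward; pixel columns grow to the right and rows downward; lengths in m; the calibration is good to about 2 mm. A picture is of the moment at which its call begins.
- close_job(): hands the job in; it is judged then, once.
The state is a dict: "time": time; "joint_pos": joint angles; "qd": joint speeds; "tau": joint torques, N m; "tcp_pos": TCP position; "tool_rot": TCP orientation; "wrist_force": force on the tool from outside, world axes, zero at the start; "wrist_torque": the same for the moment, N m; "gripper_width": finger opening in m; "grasp_force": force on a finger pad.
Only numpy, scipy, OpenCV 4.12 (cv2) and the standard library are available. Lean on these libraries where they do the work, as an engineer would, in place of code of your own. Each camera call takes 0.05 s, during which the arm holds its last target. There are 200 camera calls.

## Working session

There is one attempt and no reset: what is moved stays moved. The work goes in short steps, Python scripts to look and compute and a tool call to move; the robot and the scene stay as the last step left them, time stands still between calls to the robot, and variables do not carry over. Pictures are saved under pics/ and viewed, at most 10 in all, crops included, and the job is handed in when it is done.

Besides the shell and the picture viewer there is one more tool, called after "Emit:" as name(argument=value, ...) on one line, values as JSON. apply_moves: Moves the arm, as the interface text tells. Its arguments: {"type":"object","properties":{"motion":{"type":"string"},"grip":{"type":"number"}},"required":["motion"]}

```bash
ls; mkdir -p pics
python3 - <<'E'
from plant import *
import cv2
s=get_state();print(s)
for n in("top","side"):
    c=capture(n);cv2.imwrite(f"pics/{n}0.png",c["img"]);print(n,c["fx"],c["cx"],c["cy"],c["distortion"],c["world_from_camera"])
E
```

```text
pics
{'time': 0.0, 'joint_pos': array([-1.21032421e+00,  5.28677062e-02,  1.40174201e+00,  4.33403198e-06,
        1.68862754e+00, -7.03008583e-02]), 'qd': array([-2.67106469e-03, -9.88769687e-04,  5.97945892e-04, -1.89160411e-05,
       -1.22707685e-03,  3.13630501e-04]), 'tau': array([ 2.94895954e-04, -3.81663680e+01, -3.60187590e+01, -6.08209734e-05,
        6.19904167e-03, -2.97475665e-06]), 'tcp_pos': array([ 0.21914499, -0.47675596,  0.2444475 ]), 'tool_rot': array([[ 9.08643069e-01,  4.17573276e-01, -5.76050904e-04],
       [ 4.17573656e-01, -9.08641771e-01,  1.54042416e-03],
       [ 1.19816049e-04, -1.64023942e-03, -9.99998648e-01]]), 'wrist_force': array([ 0.29796483, -0.06723935, -0.88064815]), 'wrist_torque': array([-0.01900646,  0.02768212, -0.07808255]), 'grasp_force': 0.0, 'gripper_width': 0.08541040745461066}
top 418.05547684999704 324.5821352122605 204.8556897855847 [-0.07522718  0.          0.          0.          0.        ] [[-1.22238326e-02 -9.89711230e-01  1.42556159e-01  4.17350398e-01]
 [-9.99730974e-01  1.49070850e-02  1.77695963e-02 -8.24920304e-04]
 [-1.97118658e-02 -1.42300595e-01 -9.89627194e-01  9.50875210e-01]
 [ 0.00000000e+00  0.00000000e+00  0.00000000e+00  1.00000000e+00]]
side 471.3179016619733 318.528831585844 199.565162393918 [0.00418605 0.         0.         0.         0.        ] [[-0.99693772 -0.05786984  0.05259529  0.48664262]
 [-0.07695926  0.6067417  -0.79116483  0.98374828]
 [ 0.01387282 -0.79278975 -0.6093373   0.81468771]
 [ 0.          0.          0.          1.        ]]
```

View pics/top0.png

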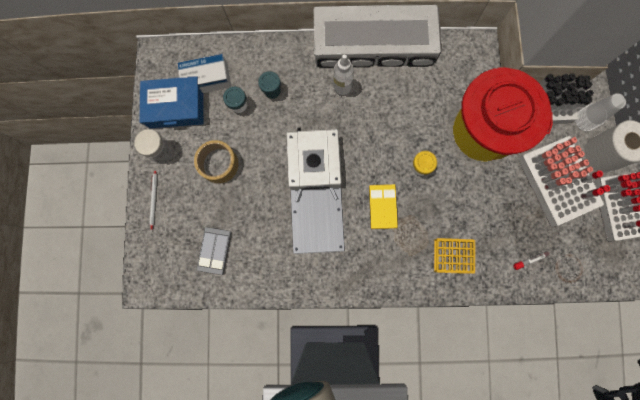

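View pics/side0.png

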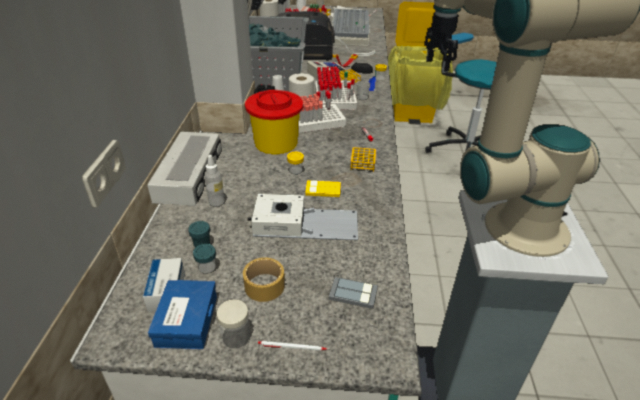

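The grey carrier lies at top px (214,251). A carrier-shaped yellow thing lies at (383,206), and only the grey one fits the description. The reader's hood is at (315,158), its apron is at (317,220), and its mouth faces the robot. Next I'll measure these and confirm with a crop.

```bash
cat > h.py <<'E'
import numpy as np,cv2
from plant import *
def K(c): return np.array([[c["fx"],0,c["cx"]],[0,c["fy"],c["cy"]],[0,0,1]])
def ray(c,px,z):
    p=cv2.undistortPoints(np.float64(px).reshape(-1,1,2),K(c),np.array(c["distortion"],float)).reshape(-1,2)
    T=c["world_from_camera"];d=np.c_[p,np.ones(len(p))]@T[:3,:3].T
    return T[:3,3]+d*((z-T[2,3])/d[:,2])[:,None]
def world(c):
    v,u=np.mgrid[:400,:640];p=cv2.undistortPoints(np.float64(np.dstack([u,v])).reshape(-1,1,2),K(c),np.array(c["distortion"],float)).reshape(-1,2)
    d=np.c_[p,np.ones(len(p))]*c["z_map"].reshape(-1,1);T=c["world_from_camera"]
    return (d@T[:3,:3].T+T[:3,3]).reshape(400,640,3)
def proj(c,P):
    T=np.linalg.inv(c["world_from_camera"]);return cv2.projectPoints(np.float64(P).reshape(-1,1,3),cv2.Rodrigues(T[:3,:3])[0],T[:3,3],K(c),np.array(c["distortion"],float))[0].reshape(-1,2)
E
python3 - <<'E'
from h import *
c=capture("top");W=world(c)
def reg(name,box,lo,hi):
    u0,u1,v0,v1=box;w=W[v0:v1,u0:u1].reshape(-1,3);px=np.mgrid[v0:v1,u0:u1].reshape(2,-1)[::-1].T
    m=(w[:,2]>lo)&(w[:,2]<hi);z=np.median(w[m,2])
    r=cv2.minAreaRect(np.float32(w[m][:,:2]*1000));print(name,m.sum(),z,r,"boxpts",cv2.boxPoints(r).round(0).tolist())
reg("carrier",(190,240,220,280),.009,.022)
reg("hood",(275,355,120,200),.046,.060)
reg("plate",(275,355,192,262),.0035,.011)
print("table z",np.median(W[270:290,240:290,2]))
a=cv2.resize(c["img"][215:285,180:250],None,fx=5.7,fy=5.7,interpolation=2);b=cv2.resize(c["img"][120:260,275:360],(340,560),interpolation=2)
o=np.zeros((560,750,3),np.uint8);o[:a.shape[0],:a.shape[1]]=a;o[:560,405:745]=b;cv2.imwrite("pics/crop.png",o)
E
```

```text
carrier 1192 0.01394240240464617 ((452.53094482421875, 268.788818359375), (62.628055572509766, 101.14923858642578), 79.44213104248047) boxpts [[397.0, 247.0], [497.0, 229.0], [508.0, 290.0], [409.0, 309.0]]
hood 2820 0.0523797567654653 ((653.1182861328125, 39.8536376953125), (124.4251480102539, 116.2607192993164), 2.2873051166534424) boxpts [[589.0, 95.0], [593.0, -21.0], [718.0, -16.0], [713.0, 100.0]]
plate 2937 0.006393116060153026 ((505.6749572753906, 38.728763580322266), (178.19131469726562, 157.78993225097656), 88.18067169189453) boxpts [[424.0, -48.0], [582.0, -53.0], [587.0, 125.0], [430.0, 130.0]]
table z 0.00029146162712911927
```

View pics/crop.png

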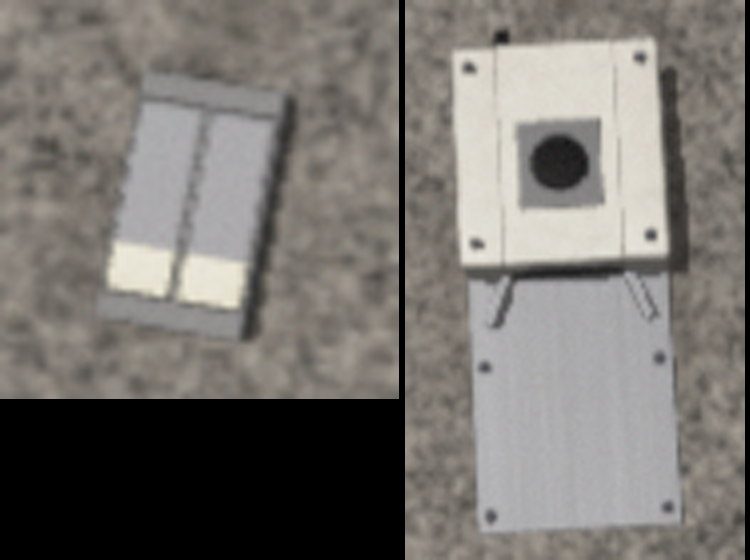

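The crop confirms it: the grey carrier with two glass slides sits at top px (214,251), centred at about (0.4525, 0.269) with yaw −10.4°. The reader's mouth is at about (0.591, 0.037), yaw +2.3°, with its guides towards the robot. First I turn the tool, then travel.

Emit:
apply_moves(motion="0 0 0 7; 0 0 0 7; 0 0 0 7; 0 0 0 7; 0 0 0 7; 24 -40 0 0; 24 -40 0 0; 24 -40 0 0", grip=0)

```text
time: 0.95
tcp_pos: [0.3122, -0.3706, 0.2449]
tool_rot: [[0.984, -0.18, -0.0], [-0.18, -0.984, 0.0], [-0.0, -0.0, -1.0]]
wrist_force: [0.6, -0.9, 1.1]
gripper_width: 0.0856
grasp_force: 0.0
```

Emit:
apply_moves(motion="23 -40 0 0; 0 -45 0 0; 0 -45 0 0; 0 -45 0 0; 0 -45 0 0; 0 -45 0 0; 0 -45 0 0; 0 -45 0 0")

```text
time: 1.75
tcp_pos: [0.3976, -0.0249, 0.2452]
tool_rot: [[0.984, -0.179, 0.0], [-0.179, -0.984, -0.0], [0.0, 0.0, -1.0]]
wrist_force: [0.9, 0.1, 0.1]
gripper_width: 0.0858
grasp_force: 0.0
```

Emit:
apply_moves(motion="0 -45 0 0; 0 -45 0 0; 0 -45 0 0; 0 -45 0 0; 0 -45 0 0; 0 -40 0 0; 0 0 40 0; 0 0 0 0")

```text
time: 2.55
tcp_pos: [0.4429, 0.2339, 0.1998]
tool_rot: [[0.984, -0.177, -0.009], [-0.177, -0.984, -0.004], [-0.008, 0.006, -1.0]]
wrist_force: [-0.6, -0.2, -0.6]
gripper_width: 0.0853
grasp_force: 0.0
```

```bash
cat >> h.py <<'E'
def pose():
    s=get_state();R=s["tool_rot"];print("t",round(s["time"],2),"tcp",s["tcp_pos"].round(4),"yaw",np.degrees(np.arctan2(R[1,0],R[0,0])).round(2),"z",R[:,2].round(4),"q",s["joint_pos"].round(2),"F",s["wrist_force"].round(2),s["gripper_width"]);return s
def goto(x,y,z,yaw):
    s=pose();R=s["tool_rot"];d=R.T@(np.array([x,y,z])-s["tcp_pos"])*1000
    print("move now-axes mm",d.round(1),"roll",round(np.degrees(np.arctan2(R[1,0],R[0,0]))-yaw,2))
E
python3 - <<'E'
from h import *
goto(.4525,.2688,.012,-10.4)
c=capture("wrist");W=world(c);cv2.imwrite("pics/w1.png",c["img"])
m=(abs(W[...,0]-.4525)<.085)&(abs(W[...,1]-.2688)<.085)&(W[...,2]>.009)&(W[...,2]<.022)
r=cv2.minAreaRect(np.float32(W[m][:,:2]*1000));print(m.sum(),np.median(W[m][:,2]),r)
E
```

```text
t 2.55 tcp [0.4429 0.2339 0.1998] yaw -10.21 z [-0.0094 -0.0043 -0.9999] q [ 0.41  0.01  1.53 -0.    1.61  2.16] F [-0.62 -0.21 -0.6 ] 0.0853361074442976
move now-axes mm [  4.8 -37.1 187.5] roll 0.19
4906 0.013629914947141247 ((452.9946594238281, 269.7885437011719), (60.172183990478516, 100.53107452392578), 79.90096282958984)
```

View pics/w1.png

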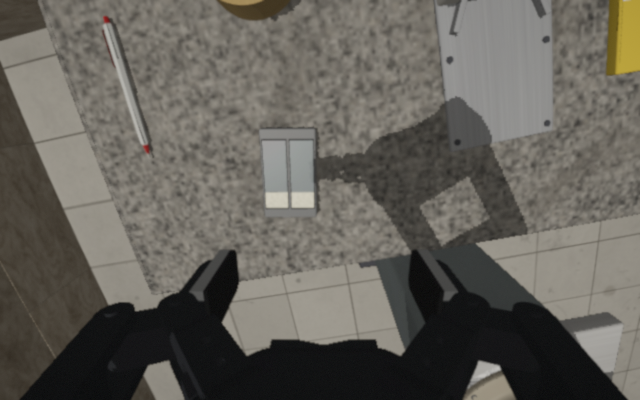

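The wrist view shows the grey carrier at px (288,172), to the left of the fingers. It is centred at (0.453, 0.270), yaw −10.1°.

Emit:
apply_moves(motion="2 -20 30 0; 3 -18 40 0; 0 0 40 0; 0 0 20 0; 0 0 0 0; 0 0 0 0; 0 0 0 0")

```text
time: 3.3
tcp_pos: [0.4585, 0.2707, 0.0782]
tool_rot: [[0.984, -0.18, 0.004], [-0.18, -0.984, 0.002], [0.004, -0.003, -1.0]]
wrist_force: [0.7, -0.6, -0.1]
gripper_width: 0.0856
grasp_force: 0.0
```

```bash
python3 -c "
from h import *
goto(.453,.2698,.012,-10.1)"
```

```text
t 3.3 tcp [0.4585 0.2707 0.0782] yaw -10.36 z [ 0.0041  0.0019 -1.    ] q [ 0.46  0.19  1.59 -0.    1.35  2.22] F [ 0.67 -0.57 -0.07] 0.08563031538350496
move now-axes mm [-5.5  2.1 66.2] roll -0.26
```

Emit:
apply_moves(motion="-5 2 20 -0.3; 0 0 20 0; 0 0 15 0; 0 0 6 0; 0 0 3 0; 0 0 0 0; 0 0 0 0; 0 0 0 0")

```text
time: 4.1
tcp_pos: [0.4522, 0.2696, 0.012]
tool_rot: [[0.985, -0.174, 0.001], [-0.174, -0.985, 0.0], [0.001, -0.001, -1.0]]
wrist_force: [0.2, 0.1, -0.8]
gripper_width: 0.0854
grasp_force: 0.0
```

```bash
python3 -c "
from h import *
goto(.453,.2698,.012,-10.1)"
```

```text
t 4.1 tcp [0.4522 0.2696 0.012 ] yaw -10.01 z [ 1.2e-03  5.0e-04 -1.0e+00] q [ 0.47  0.27  1.65 -0.    1.22  2.21] F [ 0.21  0.06 -0.78] 0.08537533225763348
move now-axes mm [ 0.8 -0.3  0. ] roll 0.09
```

Emit:
apply_moves(motion="0 0 0 0; 0 0 0 0; 0 0 0 0; 0 0 0 0; 0 0 0 0; 0 0 0 0; 0 0 0 0; 0 0 0 0", grip=1)

```text
time: 4.9
tcp_pos: [0.4522, 0.2697, 0.0121]
tool_rot: [[0.985, -0.174, 0.001], [-0.174, -0.985, 0.001], [0.001, -0.001, -1.0]]
wrist_force: [-0.5, -0.3, 5.6]
gripper_width: 0.0585
grasp_force: 65.7
```

Emit:
apply_moves(motion="0 0 -10 0; 0 0 -20 0; 0 0 -20 0; 0 0 -20 0; 0 0 -10 0; 0 0 0 0; 0 0 0 0; 0 0 0 0")

```text
time: 5.7
tcp_pos: [0.451, 0.269, 0.0898]
tool_rot: [[0.985, -0.174, -0.002], [-0.174, -0.985, -0.001], [-0.002, 0.002, -1.0]]
wrist_force: [-0.9, -0.5, -1.5]
gripper_width: 0.058
grasp_force: 64.9
```

Run:
```python
from h import *
s=pose();print(s["grasp_force"])
c=capture("wrist");W=world(c);cv2.imwrite("pics/w2.png",c["img"])
```

```text
t 5.7 tcp [0.451  0.269  0.0898] yaw -10.02 z [-0.0022 -0.0012 -1.    ] q [ 0.47  0.16  1.6  -0.    1.38  2.21] F [-0.88 -0.52 -1.54] 0.057954654501935224
64.93758201599121
```

View pics/w2.png

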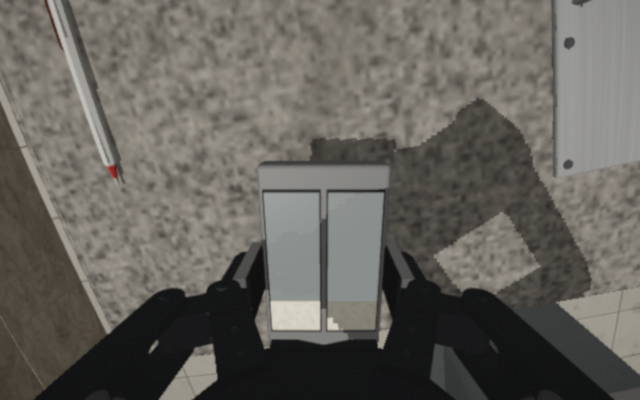

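The view shows the carrier held squarely at px (324,250). I carry it over the apron at z ≈ 0.09 and then re-measure the reader from close up.

Emit:
apply_moves(motion="0 0 0 -6.2; 0 0 0 -6.1; 8 40 0 0; 8 40 0 0; 8 40 0 0; 8 40 0 0; 7 40 0 0; 7 37 0 0")

```text
time: 6.55
tcp_pos: [0.5068, 0.0326, 0.0905]
tool_rot: [[0.999, 0.04, -0.001], [0.039, -0.999, -0.0], [-0.001, 0.0, -1.0]]
wrist_force: [0.4, -0.0, -1.2]
gripper_width: 0.0583
grasp_force: 65.0
```

Emit:
apply_moves(motion="0 0 0 0; 0 0 0 0; 0 0 0 0")

```text
time: 6.85
tcp_pos: [0.5067, 0.0351, 0.0907]
tool_rot: [[0.999, 0.04, -0.001], [0.04, -0.999, 0.0], [-0.001, -0.0, -1.0]]
wrist_force: [-0.1, 0.6, -1.6]
gripper_width: 0.0584
grasp_force: 65.2
```

Run:
```python
from h import *
s=pose();a=np.radians(2.29)
for n in("wrist","top"):
    c=capture(n);W=world(c);cv2.imwrite(f"pics/{n}3.png",c["img"])
    def loc(P): d=P[:,:2]-[.5906,.0374];return np.c_[d@[np.cos(a),np.sin(a)],d@[-np.sin(a),np.cos(a)]]*1000
    L=loc(W.reshape(-1,3));z=W[...,2].ravel()
    m=(z>.046)&(z<.056)&(abs(L[:,1])<90)&(L[:,0]>-20)&(L[:,0]<150)
    if m.sum()>50:
        q=L[m];print(n,"hood",m.sum(),"x",np.percentile(q[:,0],[.5,99.5]),"y",np.percentile(q[:,1],[.5,99.5]),cv2.minAreaRect(np.float32(q)))
        for lo,hi in((0,30),(30,60),(60,90)):
            k=q[(q[:,0]>lo)&(q[:,0]<hi)]
            if len(k):print(lo,np.percentile(k[:,1],[.5,99.5]))
    m=(z>.075)&(z<.1)&(abs(L[:,1])<35)&(L[:,0]<-25)&(L[:,0]>-150)
    if m.sum()>50:print("held",m.sum(),cv2.minAreaRect(np.float32(L[m])),np.percentile(z[m],[5,50,95]))
```

```text
t 6.85 tcp [0.5067 0.0351 0.0907] yaw 2.32 z [-1.e-03  2.e-04 -1.e+00] q [-0.    0.12  1.65  0.    1.38  1.53] F [-0.07  0.61 -1.62] 0.05839568747644558
wrist hood 19572 x [ 1.3878191  43.87165396] y [-56.46252494  56.66954481] ((22.787399291992188, 0.096038818359375), (43.913238525390625, 116.5958023071289), 0.1965315192937851)
0 [-56.46040883  56.59554299]
30 [-56.44534287  56.7301735 ]
held 22524 ((-81.60174560546875, -0.034648895263671875), (98.97557830810547, 69.75270080566406), 0.7973188757896423) [0.09069175 0.09211518 0.09325068]
top hood 1998 x [ 24.81514875 123.65662833] y [-57.41890165  57.05692281] ((63.6229133605957, 0.075714111328125), (116.24251556396484, 122.6836929321289), 89.76669311523438)
0 [-49.27324622  11.18867109]
30 [-57.17947266  56.24640315]
60 [-57.17288387  57.33140339]
held 333 ((-119.47142791748047, 1.0377025604248047), (59.77519989013672, 25.926349639892578), 89.36933135986328) [0.09020279 0.09276838 0.09548291]
```

View pics/wrist3.png

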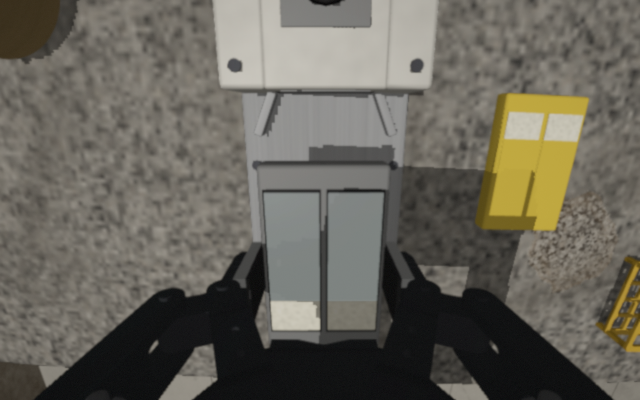

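The wrist view shows the carrier over the apron with its front edge at row 163. The guides are at (267,113) and (384,113), and the lane agrees to about 1 mm. I lower it.

Emit:
apply_moves(motion="0 1 20 0; 0 0 20 0; 0 0 15 0; 0 0 9 0; 0 0 4 0; 0 0 2 0; 0 0 0 0; 0 0 0 0")

```text
time: 7.75
tcp_pos: [0.5076, 0.0334, 0.022]
tool_rot: [[0.999, 0.04, 0.001], [0.04, -0.999, -0.0], [0.001, 0.0, -1.0]]
wrist_force: [-0.0, -0.1, -1.3]
gripper_width: 0.0582
grasp_force: 65.2
```

```bash
python3 -c "
from h import *
goto(.5073,.0341,.0187,2.4)"
```

```text
t 7.75 tcp [0.5076 0.0334 0.022 ] yaw 2.29 z [ 1.3e-03 -1.0e-04 -1.0e+00] q [-0.01  0.21  1.7  -0.    1.23  1.52] F [-0.05 -0.1  -1.33] 0.05821601823991271
move now-axes mm [-0.3 -0.7  3.3] roll -0.11
```

Emit:
apply_moves(motion="0 -0.6 1 0; 0 0 1 0; 0 0 1 0; 0 0 0 0; 0 0 0 0; 0 0 0 0")

```text
time: 8.35
tcp_pos: [0.5071, 0.034, 0.0183]
tool_rot: [[0.999, 0.04, 0.0], [0.04, -0.999, -0.0], [0.0, 0.0, -1.0]]
wrist_force: [-0.8, -0.4, -2.1]
gripper_width: 0.0582
grasp_force: 65.2
```

Emit:
apply_moves(motion="0 0 0 0; 0 0 0 0; 0 0 0 0; 0 0 0 0; 0 0 0 0; 0 0 0 0; 0 0 0 0; 0 0 0 0", grip=0)

```text
time: 9.15
tcp_pos: [0.5071, 0.034, 0.0183]
tool_rot: [[0.999, 0.04, -0.0], [0.04, -0.999, -0.0], [-0.0, 0.0, -1.0]]
wrist_force: [0.0, 0.1, -0.2]
gripper_width: 0.0856
grasp_force: 0.0
```

Emit:
apply_moves(motion="0 0 -5 0; 0 0 -10 0; 0 0 -20 0; 0 0 -20 0; 0 0 -20 0; 0 0 0 0; 0 0 0 0; 0 0 0 0")

```text
time: 9.95
tcp_pos: [0.5065, 0.034, 0.0923]
tool_rot: [[0.999, 0.04, -0.002], [0.04, -0.999, -0.0], [-0.002, -0.0, -1.0]]
wrist_force: [-0.5, 0.2, 0.6]
gripper_width: 0.0852
grasp_force: 0.0
```

```bash
cat > look.py <<'E'
from h import *
s=pose();a=np.radians(2.4)
c=capture("wrist");W=world(c)
d=W.reshape(-1,3)[:,:2]-[.5906,.0374];L=np.c_[d@[np.cos(a),np.sin(a)],d@[-np.sin(a),np.cos(a)]]*1000;z=W[...,2].ravel()
m=(z>.0165)&(z<.026)&(abs(L[:,1])<40)&(L[:,0]<-30)&(L[:,0]>-160)
print("carrier",m.sum(),cv2.minAreaRect(np.float32(L[m])),np.percentile(z[m],[5,50,95]))
E
python3 look.py
```

```text
t 9.95 tcp [0.5065 0.034  0.0923] yaw 2.28 z [-1.6e-03 -1.0e-04 -1.0e+00] q [-0.01  0.11  1.65 -0.    1.38  1.53] F [-0.46  0.23  0.63] 0.08521762896338525
carrier 10468 ((-81.74490356445312, -0.08695030212402344), (60.155399322509766, 98.78449249267578), 89.99942016601562) [0.01831393 0.01954916 0.02068292]
```

The carrier lies centred and aligned on the apron. I close the fingers and go behind it.

Emit:
apply_moves(motion="-30 0 0 -0.1; -30 0 0 0; -14 0 0 0; 0 0 0 0; 0 0 0 0; 0 0 0 0; 0 0 0 0; 0 0 0 0", grip=1)

```text
time: 10.8
tcp_pos: [0.4335, 0.031, 0.0931]
tool_rot: [[0.999, 0.042, -0.0], [0.042, -0.999, -0.0], [-0.0, 0.0, -1.0]]
wrist_force: [-0.1, 0.8, 0.4]
gripper_width: -0.0
grasp_force: 0.0
```

Emit:
apply_moves(motion="0 0 20 0; 0 0 20 0; 0 0 15 0; 0 0 10 0; 0 0 4 0; 0 0 0 0; 0 0 0 0; 0 0 0 0")

```text
time: 11.6
tcp_pos: [0.4338, 0.031, 0.0251]
tool_rot: [[0.999, 0.042, 0.002], [0.042, -0.999, -0.0], [0.002, 0.0, -1.0]]
wrist_force: [-0.5, -0.5, -0.3]
gripper_width: -0.0
grasp_force: 0.0
```

```bash
python3 -c "
from h import *
a=np.radians(2.4);goto(.5906-.148*np.cos(a),.0374-.148*np.sin(a),.0225,2.4)"; python3 look.py
```

```text
t 11.6 tcp [0.4338 0.031  0.0251] yaw 2.38 z [ 1.6e-03 -1.0e-04 -1.0e+00] q [-0.01  0.01  1.91 -0.    1.22  1.52] F [-0.48 -0.52 -0.34] -1.1799789022658834e-05
move now-axes mm [8.9 0.1 2.6] roll -0.02
t 11.6 tcp [0.4338 0.031  0.0251] yaw 2.38 z [ 1.6e-03 -1.0e-04 -1.0e+00] q [-0.01  0.01  1.91 -0.    1.22  1.52] F [-0.48 -0.52 -0.34] -1.1799789022658834e-05
carrier 29342 ((-94.73472595214844, 0.047740936279296875), (111.38855743408203, 60.424217224121094), 0.12502476572990417) [0.01835431 0.01959397 0.02078676]
```

Emit:
apply_moves(motion="5 0 2.5 0; 3 0 0 0; 2 0 0 0; 2 0 0 0; 2 0 0 0; 3 0 0 0; 3 0 0 0; 3 0 0 0")

```text
time: 12.45
tcp_pos: [0.4563, 0.0319, 0.0217]
tool_rot: [[0.999, 0.042, -0.0], [0.042, -0.999, -0.0], [-0.0, 0.0, -1.0]]
wrist_force: [-1.3, -1.2, 0.4]
gripper_width: -0.0001
grasp_force: 1.0
```

Emit:
apply_moves(motion="3 0 0 0; 3 0 0 0; 3 0 0 0; 3 0 0 0; 3 0 0 0; 3 0 0 0; 3 0 0 0; 3 0 0 0")

```text
time: 13.25
tcp_pos: [0.4804, 0.033, 0.0217]
tool_rot: [[0.999, 0.042, 0.0], [0.042, -0.999, -0.0], [0.0, 0.0, -1.0]]
wrist_force: [-1.4, -0.2, 0.4]
gripper_width: -0.0004
grasp_force: 0.4
```

```bash
cat > f.py <<'E'
from h import *
a=np.radians(2.4);u=np.array([np.cos(a),np.sin(a)]);s=pose();d=s["tcp_pos"][:2]-[.5906,.0374]
print("reader xy mm",1000*d@u,1000*d@[-u[1],u[0]],"Fx",s["wrist_force"][:2]@u)
E
python3 f.py;python3 look.py|tail -1
```

```text
t 13.25 tcp [0.4804 0.033  0.0217] yaw 2.38 z [ 1.e-04 -1.e-04 -1.e+00] q [-0.01  0.14  1.78 -0.    1.23  1.52] F [-1.38 -0.24  0.36] -0.0004194247365860869
reader xy mm -110.27113029679121 0.1707145559585329 Fx -1.3841182546681527
carrier 19644 ((-66.95740509033203, -0.00045013427734375), (60.45569610595703, 73.84911346435547), 89.986328125) [0.01845013 0.01963092 0.0207846 ]
```

Emit:
apply_moves(motion="3 0 0 0; 3 0 0 0; 3 0 0 0; 3 0 0 0; 3 0 0 0; 3 0 0 0; 3 0 0 0; 3 0 0 0")

```text
time: 14.1
tcp_pos: [0.5044, 0.0339, 0.0218]
tool_rot: [[0.999, 0.042, -0.0], [0.042, -0.999, -0.0], [-0.0, 0.0, -1.0]]
wrist_force: [-2.1, -0.5, 1.7]
gripper_width: -0.0001
grasp_force: 1.2
```

Emit:
apply_moves(motion="3 0 0 0; 3 0 0 0; 3 0 0 0; 3 0 0 0; 2 0 0 0; 2 0 0 0; 1 0 0 0; 0 0 0 0")

```text
time: 14.9
tcp_pos: [0.5214, 0.0347, 0.0218]
tool_rot: [[0.999, 0.042, 0.001], [0.042, -0.999, -0.0], [0.001, 0.0, -1.0]]
wrist_force: [-0.2, -0.0, 1.1]
gripper_width: 0.0002
grasp_force: 0.5
```

```bash
python3 f.py
python3 - <<'E'
from h import *
c=capture("wrist");cv2.imwrite("pics/w5.png",c["img"])
E
```

```text
t 14.9 tcp [0.5214 0.0347 0.0218] yaw 2.38 z [ 5.e-04 -0.e+00 -1.e+00] q [-0.    0.25  1.65 -0.    1.24  1.52] F [-0.19 -0.    1.15] 0.0002469746806204745
reader xy mm -69.30276816376625 0.1620697564692372 Fx -0.18736003693615108
```

View pics/w5.png

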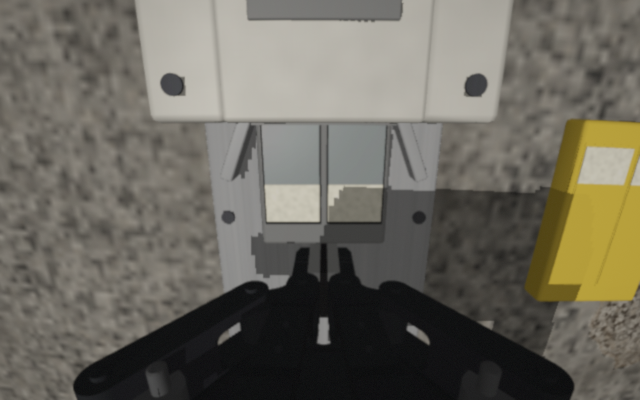

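The carrier has entered the tunnel squarely. Its near end is at row 240 and the guides are clear on both sides. I creep on, watching the force.

Emit:
apply_moves(motion="0.5 0 0 0; 0.5 0 0 0; 0.5 0 0 0; 0.5 0 0 0; 0.5 0 0 0; 0.5 0 0 0; 0.5 0 0 0; 0.5 0 0 0")

```text
time: 15.75
tcp_pos: [0.5251, 0.0348, 0.0218]
tool_rot: [[0.999, 0.042, -0.0], [0.042, -0.999, -0.0], [-0.0, 0.0, -1.0]]
wrist_force: [-3.0, 0.4, 1.9]
gripper_width: 0.0
grasp_force: 1.5
```

```bash
python3 f.py
```

```text
t 15.75 tcp [0.5251 0.0348 0.0218] yaw 2.39 z [-0.e+00 -1.e-04 -1.e+00] q [-0.    0.26  1.64 -0.    1.24  1.53] F [-3.04  0.44  1.94] 8.103837642454365e-06
reader xy mm -65.50647610653813 0.15596916002190062 Fx -3.018281038497063
```

Emit:
apply_moves(motion="0.5 0 0 0; 0.5 0 0 0; 0.5 0 0 0; 0.5 0 0 0; 0.5 0 0 0; 0.5 0 0 0")

```text
time: 16.35
tcp_pos: [0.5282, 0.0349, 0.0218]
tool_rot: [[0.999, 0.042, 0.0], [0.042, -0.999, -0.0], [0.0, 0.0, -1.0]]
wrist_force: [-2.9, 0.0, 2.5]
gripper_width: 0.0001
grasp_force: 1.5
```

Emit:
apply_moves(motion="0.5 0 0 0; 0.5 0 0 0; 0.5 0 0 0; 0.5 0 0 0; 0.5 0 0 0; 0.5 0 0 0")

```text
time: 16.95
tcp_pos: [0.5311, 0.0351, 0.0218]
tool_rot: [[0.999, 0.042, -0.0], [0.042, -0.999, -0.0], [-0.0, 0.0, -1.0]]
wrist_force: [-2.4, 0.7, 3.2]
gripper_width: 0.0001
grasp_force: 1.5
```

Emit:
apply_moves(motion="0.5 0 0 0; 0.5 0 0 0; 0.5 0 0 0; 0.5 0 0 0; 0.5 0 0 0; 0.5 0 0 0")

```text
time: 17.55
tcp_pos: [0.5342, 0.0352, 0.0218]
tool_rot: [[0.999, 0.042, 0.0], [0.042, -0.999, -0.0], [0.0, 0.0, -1.0]]
wrist_force: [-3.0, 0.3, 3.0]
gripper_width: -0.0001
grasp_force: 1.5
```

Emit:
apply_moves(motion="0.5 0 0 0; 0.5 0 0 0; 0.5 0 0 0; 0.5 0 0 0; 0.5 0 0 0; 0.5 0 0 0")

```text
time: 18.15
tcp_pos: [0.5372, 0.0353, 0.0218]
tool_rot: [[0.999, 0.042, 0.0], [0.042, -0.999, -0.0], [0.0, 0.0, -1.0]]
wrist_force: [-3.6, -0.4, 3.0]
gripper_width: -0.0001
grasp_force: 1.6
```

Emit:
apply_moves(motion="0.5 0 0 0; 0.5 0 0 0; 0.5 0 0 0; 0.5 0 0 0; 0.5 0 0 0; 0.5 0 0 0")

```text
time: 18.75
tcp_pos: [0.5402, 0.0354, 0.0218]
tool_rot: [[0.999, 0.042, 0.0], [0.042, -0.999, -0.0], [0.0, 0.0, -1.0]]
wrist_force: [-2.5, 0.5, 2.9]
gripper_width: 0.0
grasp_force: 1.6
```

Emit:
apply_moves(motion="0.5 0 0 0; 0.5 0 0 0; 0.5 0 0 0; 0.5 0 0 0; 0.5 0 0 0; 0.5 0 0 0")

```text
time: 19.35
tcp_pos: [0.5432, 0.0356, 0.0218]
tool_rot: [[0.999, 0.042, 0.0], [0.042, -0.999, -0.0], [0.0, 0.0, -1.0]]
wrist_force: [-3.6, 0.6, 2.7]
gripper_width: 0.0001
grasp_force: 1.6
```

Emit:
apply_moves(motion="0.5 0 0 0; 0.5 0 0 0; 0.5 0 0 0; 0.5 0 0 0; 0.5 0 0 0; 0.5 0 0 0")

```text
time: 19.95
tcp_pos: [0.5455, 0.0357, 0.0218]
tool_rot: [[0.999, 0.042, -0.002], [0.042, -0.999, -0.0], [-0.002, 0.0, -1.0]]
wrist_force: [-9.1, -0.2, 7.1]
gripper_width: -0.0002
grasp_force: 4.5
```

Contact with the block came at TCP x ≈ 0.545, where the force rose to 9 N. I press on slowly.

Emit:
apply_moves(motion="0.5 0 0 0; 0.5 0 0 0; 0.5 0 0 0; 0.5 0 0 0; 0.5 0 0 0; 0.5 0 0 0")

```text
time: 20.55
tcp_pos: [0.5458, 0.0357, 0.0217]
tool_rot: [[0.999, 0.042, -0.01], [0.042, -0.999, -0.001], [-0.01, 0.0, -1.0]]
wrist_force: [-25.4, -1.7, 20.3]
gripper_width: -0.0001
grasp_force: 13.0
```

```bash
python3 f.py; python3 look.py|tail -1
```

```text
t 20.55 tcp [0.5458 0.0357 0.0217] yaw 2.39 z [-9.7e-03 -6.0e-04 -1.0e+00] q [-0.    0.31  1.57 -0.    1.27  1.53] F [-25.44  -1.72  20.34] -6.446553718412172e-05
reader xy mm -44.86502768123117 0.1469492816385213 Fx -25.49122453115277
carrier 1095 ((-34.235435485839844, -0.043926239013671875), (8.454084396362305, 59.84065628051758), 0.0025911086704581976) [0.01783759 0.01933017 0.02485994]
```

The force reached 25 N with 20 N pressing down through the finger faces. The arm's compliance is wedging the carrier onto the floor. I relieve the vertical load by lifting slightly, without pushing further: the commanded pose is at most 3.4 mm ahead.

Emit:
apply_moves(motion="0 0 -0.5 0; 0 0 -0.5 0; 0 0 0 0")

```text
time: 20.9
tcp_pos: [0.5463, 0.0358, 0.0218]
tool_rot: [[0.999, 0.042, -0.008], [0.042, -0.999, -0.0], [-0.008, -0.0, -1.0]]
wrist_force: [-16.1, -0.1, 8.3]
gripper_width: 0.0
grasp_force: 7.9
```

```bash
python3 f.py; python3 look.py|tail -1
```

```text
t 20.9 tcp [0.5463 0.0358 0.0218] yaw 2.39 z [-7.8e-03 -3.0e-04 -1.0e+00] q [-0.    0.31  1.57 -0.    1.27  1.53] F [-16.1   -0.13   8.32] 8.976382014330668e-06
reader xy mm -44.325861402343484 0.24901737163083343 Fx -16.092504811890088
carrier 988 ((-33.95552444458008, 0.04319000244140625), (59.565757751464844, 7.903176784515381), 89.99610137939453) [0.01783459 0.01940864 0.0249456 ]
```

Emit:
apply_moves(motion="0 0 -0.3 0; 0.5 0 -0.2 0; 0.5 0 -0.1 0; 0.5 0 -0.1 0; 0 0 0 0")

```text
time: 21.45
tcp_pos: [0.5479, 0.0359, 0.0219]
tool_rot: [[0.999, 0.042, -0.008], [0.042, -0.999, -0.0], [-0.008, -0.0, -1.0]]
wrist_force: [-12.0, 0.6, 2.6]
gripper_width: -0.0004
grasp_force: 6.2
```

```bash
python3 f.py; python3 look.py|tail -1
```

```text
t 21.45 tcp [0.5479 0.0359 0.0219] yaw 2.38 z [-7.6e-03 -2.0e-04 -1.0e+00] q [-0.    0.32  1.56 -0.    1.27  1.53] F [-12.     0.61   2.6 ] -0.0003892494886075733
reader xy mm -42.711125695508734 0.2395668484117738 Fx -11.959278603546363
carrier 630 ((-33.085853576660156, 0.20468711853027344), (6.1555657386779785, 58.06438446044922), 0.014973736368119717) [0.01780088 0.02004952 0.02547993]
```

Emit:
apply_moves(motion="0.5 0 -0.1 0; 0.5 0 0 0; 0.5 0 0 0; 0.5 0 0 0; 0.5 0 0 0; 0 0 0 0; 0 0 0 0")

```text
time: 22.2
tcp_pos: [0.5504, 0.036, 0.0219]
tool_rot: [[0.999, 0.042, -0.007], [0.042, -0.999, -0.0], [-0.007, -0.0, -1.0]]
wrist_force: [-12.6, 0.3, 2.3]
gripper_width: 0.0002
grasp_force: 5.9
```

```bash
python3 f.py; python3 look.py|tail -1
```

```text
t 22.2 tcp [0.5504 0.036  0.0219] yaw 2.39 z [-7.5e-03 -2.0e-04 -1.0e+00] q [-0.    0.32  1.56 -0.    1.27  1.53] F [-12.57   0.27   2.32] 0.00019389008941934986
reader xy mm -40.19744917034722 0.2707370329609744 Fx -12.55237647333935
carrier 232 ((-31.88604164123535, 0.08324050903320312), (3.7759785652160645, 27.35047149658203), 0.06648972630500793) [0.0170419  0.02194261 0.02547797]
```

The block is back about 5 mm. I draw straight back, then up.

Emit:
apply_moves(motion="-1 0 0 0; -2 0 0 0; -5 0 0 0; -15 0 0 0; -30 0 0 0; -30 0 0 0; 0 0 -30 0; 0 0 -40 0")

```text
time: 23.05
tcp_pos: [0.468, 0.0325, 0.0924]
tool_rot: [[0.999, 0.042, -0.004], [0.042, -0.999, -0.0], [-0.004, -0.0, -1.0]]
wrist_force: [0.9, 0.1, 0.2]
gripper_width: 0.0002
grasp_force: 0.0
```

Emit:
apply_moves(motion="0 0 -40 0; 0 0 -40 0; 0 0 0 0; 0 0 0 0; 0 0 0 0")

```text
time: 23.55
tcp_pos: [0.4696, 0.0325, 0.1723]
tool_rot: [[0.999, 0.042, -0.002], [0.042, -0.999, -0.0], [-0.002, 0.0, -1.0]]
wrist_force: [1.1, -0.1, -0.2]
gripper_width: -0.0002
grasp_force: 0.0
```

Run:
```python
from h import *
pose()
a=np.radians(2.4);c=capture("wrist");W=world(c);cv2.imwrite("pics/end.png",c["img"])
d=W.reshape(-1,3)[:,:2]-[.5906,.0374];L=np.c_[d@[np.cos(a),np.sin(a)],d@[-np.sin(a),np.cos(a)]]*1000;z=W[...,2].ravel()
m=(z>.0165)&(z<.025)&(abs(L[:,1])<29)&(L[:,0]<-3)&(L[:,0]>-60);print(m.sum(),np.percentile(L[m],[.5,99.5],axis=0),np.percentile(z[m],[5,50,95]))
m=(z>.0165)&(z<.023)&(abs(L[:,1])<36)&(L[:,0]<-29)&(L[:,0]>-36);print("rear edge y",L[m][:,1].min(),L[m][:,1].max())
```

```text
t 23.55 tcp [0.4696 0.0325 0.1723] yaw 2.38 z [-1.5e-03 -1.0e-04 -1.0e+00] q [-0.01 -0.07  1.66 -0.    1.54  1.52] F [ 1.14 -0.15 -0.17] -0.0001560248098188033
2005 [[-28.49934705 -28.7037941 ]
 [ -3.39117909  28.62491383]] [0.01795411 0.01952239 0.02094388]Traceback (most recent call last):
  File "<stdin>", line 6, in <module>
    return umr_minimum(a, axis, None, out, keepdims, initial, where)
ValueError: zero-size array to reduction operation minimum which has no identity
```

View pics/end.png

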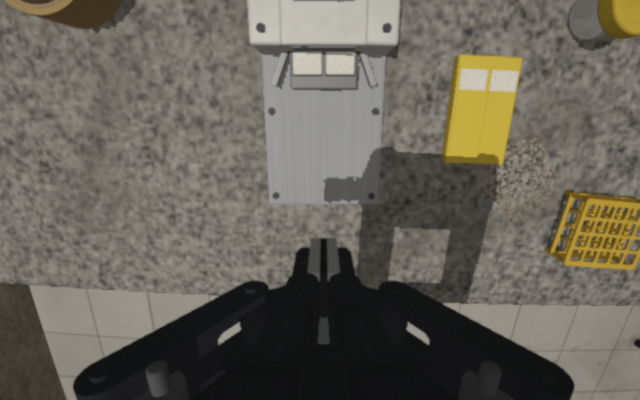

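The end view shows the carrier straight in the tunnel, with its near edge at row 88, about 29 mm outside the mouth. It lies flat, nothing is touching it, and the lattice rack, cup and tape roll visible in this view look undisturbed. I hand the job in.

```bash
python3 -c "
from plant import *
print(close_job())"
```

```text
the job is handed in; nothing more can be done
None
```

The job is handed in, with no verdict returned: the carrier lies flat and straight in the tunnel and is released, and the hidden contact block is pressed back by an estimated 5 mm, worked out from where the fingers stopped.

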